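# Slide a microplate home under a scanner bridge

### The job

The microplate with the coloured wells lies on the worktop in front of the low scanner bridge. With your fingertips push it along the worktop, squarely in under the bridge, until it is fully home against the stop bar at the back, then take your hand away. Push gently, without gripping, lifting or tipping the plate, do not strike the bridge, and leave the timer, the vials and the beaker where they stand.

Things in the scene. Friction and masses are not known exactly. Their poses are not given: they have to be found in the camera images.
- microplate_1: loose flat microplate, pale with coloured wells, 85 (its x) x 128 (its y) x 15 mm high, about 0.05 kg; origin at the centre of its underside, z up. Starts in front of the bridge, 115 to 150 mm short of home, 10 to 50 mm left of the lane's middle (bridge's +y) and up to 0.25 rad from square.
- scanner_bridge: bridge fixed to the worktop, 105 mm deep, 210 mm wide over its feet, white deck 49 mm high over all. Origin on the worktop: where the origin of a plate that is home lies, with the plate's x along the bridge's x. x points inward (the way to push), y left, z up. Deck spans x = -18 to +38 mm with 21 mm free height, so a plate at home sticks out 24 mm at the front.
- lane_mouth (a point): middle of the lane's mouth, on the worktop, 57 mm in front of the bridge's origin. Two 18 mm high flared aluminium walls start here about 173 mm apart and narrow to the lane, 140 mm wide between 25 mm high cheeks, from x = -28 mm of the bridge on. The worktop is the lane's floor.
- stop_bar (a point): middle of the front face of the aluminium stop bar at the back of the lane, 42.5 mm behind the bridge's origin, 6 mm up; the bar is 12 mm high and spans the lane. The plate's far long side rests against it at home.
- timer: white bench timer, 66x66x17 mm, loose bystander; origin at the centre of its underside
- vial_1: white vial with red cap, 22 mm diameter, 54 mm high, loose bystander; origin at the centre of its underside
- vial_2: white vial with green cap, 22 mm diameter, 54 mm high, loose bystander; origin at the centre of its underside
- beaker_2: clear beaker, 52 mm diameter, 66 mm high, loose bystander; origin at the centre of its underside

How it is judged:
By the outcome, as a careful person would: the job done as asked, in the order asked, and still so for the second after the job is handed in, with the robot touching nothing.
It also fails if it takes over 61 s, if anything falls off the work surface, if the arm or the gripper's body presses on something with over 40 N, if the wrist force passes 120 N, or if a joint passes its speed limit or range.

### The arm

A 7-joint arm with a two-finger parallel gripper is mounted at the origin on a cart in front of the work surface, level with it; the furniture and walls round the work are solid. World frame = base frame: x ahead of the robot, y to its left, z up, the work surface at z = 0. Lengths are in mm, angles in rad, forces in N, time in s.
With the tool pointing down it reaches from about 400 to 850 mm from the base axis. Payload 10.4 kg.
Tool frame: the origin (TCP) lies at the very end of the fingers, on their centre line; the grasp point (between the pads) lies 19 mm behind it; z points along the fingers, y is the line along which they close (so a half turn about z gives the same grasp; the last joint's range is limited). The gripper opens to 85 mm and grips with 20 to 120 N. Pads are 22 mm wide; open, the fingers measure 114 mm over their backs; the gripper's body (76 mm by 85 mm) begins 54 mm behind the grasp point. The pads swing forward as they close: fully open they stand 13 mm farther back than shut.
Start: joints at [1.16, 0.332, -0.065, 1.46, 0.022, 1.35, -0.088], TCP at [236.368, -578.603, 231.338] pointing down, gripper open.
Joint ranges: [-2.6, 2.6], [-0.5, 2.12], [-1.47, 1.34], [0.16, 2.42], [-1.27, 4.41], [0.06, 2.06], [-2.6, 2.6]. Speed limits (rad/s): [2.22, 2.22, 2.79, 2.79, 3.14, 3.14, 3.14].

### API

Orientations are given as a 3x3 rotation matrix whose columns are the frame's x, y, z axes.
In Python, from cell import get_state, capture, bot, models gives the robot as it stands.
- The arm moves only by the tool play_rows, never from a script. Its argument "targets" is a list of rows, each an object of numbers: "tx", "ty", "tz": the shift along the tool's x, y, z in mm; "ax", "ay", "az": the turn, a rotation vector about the tool's x, y, z in rad; "gripper": the gripper's target within -1 to 1 (fully open at 1, half-way at 0, shut at -1). A call has 1 to 12 rows; each row is the pose to reach, as a shift and turn from the pose commanded when the call began, along the tool's axes at that moment; what a row does not reach only later rows make up. A row lasts 1/10 s, in which the tool goes at most 50 mm and 8.59 degrees, less where a joint would pass 70% of its speed; a pose out of reach is approached as far as the arm can. A call with a gripper value outside its range is refused whole. The fingers move at their own pace and stop on an object; "newtons" is the grip in N (left out, the last holds). Time passes only in rows, so rows that repeat a pose let the fingers close. It gives the time, the measured TCP pose, the force, the opening and the grip force at its end, in the units of the state.
- get_state(): the state, without advancing time (a new reading comes with each control period).
- capture(name): name is "scene" or "top" or "wrist"; returns a dict with "img" (400x640x3 uint8, red, green, blue), "intrinsics" (3x3 intrinsics, pixels), "R" (3x3) and "t" (3): a world point X has camera coordinates R X + t. Camera axes: x right, y down, z forward; pixel columns grow to the right and rows downward; lengths in mm; the calibration is good to about 2 mm. A picture is of the moment at which its call begins. There is no depth.
- bot.finish_job(): hands the job in; it is judged then, once.
Trained networks look in the newest picture that a camera, given by its name, has taken for a name from the list of things; names that differ only in an ending like _2 or _b are one class to them, and where a whole thing is asked for, a point or a joint stands for the part that bears it (a point fixed in the world has none). Each returns a list of dicts, best first, with "confidence" (0 to 1); they miss things now and then, are a little off and sometimes report something else, mostly with a low value. They report only what shows in the picture. A call takes as long as a camera call.
- models.search_frame(query, camera): "uv" ([column, row] in pixels, amid what is visible of it).
- models.trace(query, camera): "region" (400x640 bool, what is visible of it) and "uv" ([column, row] in pixels, amid what is visible of it).
The state is a dict: "time_s": time; "joint_positions": joint angles; "qd": joint speeds; "tau": joint torques, N m; "position": TCP position; "tool_rot": TCP orientation; "wrist_force": force on the tool from outside, world axes, zero at the start; "moment": the same for the moment, N m; "finger_gap": finger opening in mm; "grasp_force": force on a finger pad.
Only numpy, scipy, OpenCV 4.12 (cv2) and the standard library are available. Lean on these libraries where they do the work, as an engineer would, in place of code of your own. Each camera call takes 0.05 s, during which the arm holds its last target. There are 200 camera calls.

## Working session

There is one attempt and no reset: what is moved stays moved. The work goes in short steps, Python scripts to look and compute and a tool call to move; the robot and the scene stay as the last step left them, time stands still between calls to the robot, and variables do not carry over. Pictures are saved under pics/ and viewed, at most 10 in all, crops included, and the job is handed in when it is done.

Besides the shell and the picture viewer there is one more tool, called after "Emit:" as name(argument=value, ...) on one line, values as JSON. play_rows: Moves the arm, as the interface text tells. Its arguments: {"type":"object","properties":{"targets":{"type":"array","items":{"type":"object","properties":{"tx":{"type":"number"},"ty":{"type":"number"},"tz":{"type":"number"},"ax":{"type":"number"},"ay":{"type":"number"},"az":{"type":"number"},"gripper":{"type":"number"}}}},"newtons":{"type":"number"}},"required":["targets"]}

```bash
mkdir -p pics
cat > h.py <<'E'
import numpy as np, cv2
from cell import get_state, capture, bot, models
def ray(c,uv,z=0.):
    K,R,t=[np.array(c[k],float) for k in("intrinsics","R","t")]
    d=R.T@np.linalg.solve(K,[uv[0],uv[1],1]); o=-R.T@t
    return o+d*(z-o[2])/d[2]
def proj(c,X):
    K,R,t=[np.array(c[k],float) for k in("intrinsics","R","t")]
    p=K@(R@np.array(X,float)+t); return p[:2]/p[2]
def save(c,n): cv2.imwrite(f"pics/{n}.png",c["img"][:,:,::-1])
E
python3 - <<'E'
from h import *
for cam in("scene","top"):
    c=capture(cam); save(c,cam+"0")
    K,R,t=[np.array(c[k]) for k in("intrinsics","R","t")]
    print(cam,(-R.T@t).round())
    for q in("microplate_1","scanner_bridge","lane_mouth","stop_bar","timer","vial_1","vial_2","beaker_2"):
        for r in models.search_frame(q,cam)[:2]:
            print(q,np.round(r["uv"]),round(r["confidence"],2),ray(c,r["uv"]).round()[:2])
s=get_state();print(s["tool_rot"],s["position"])
E
```

```text
scene [-129.  647.  479.]
microplate_1 [316. 210.] 0.84 [452. 253.]
scanner_bridge [264. 184.] 0.69 [618. 288.]
lane_mouth [266. 185.] 0.67 [612. 286.]
stop_bar [264. 185.] 0.61 [615. 289.]
timer [213. 290.] 0.93 [364. 523.]
vial_1 [319. 264.] 0.94 [311. 345.]
vial_1 [359. 248.] 0.59 [303. 261.]
vial_2 [319. 264.] 0.94 [311. 345.]
vial_2 [359. 248.] 0.59 [303. 261.]
beaker_2 [418. 168.] 0.66 [453. -60.]
beaker_2 [266. 185.] 0.23 [610. 286.]
top [374. 275. 874.]
microplate_1 [322. 203.] 0.58 [447. 254.]
scanner_bridge [302. 144.] 0.56 [584. 299.]
lane_mouth [302. 143.] 0.76 [587. 299.]
lane_mouth [269. 278.] 0.62 [283. 374.]
stop_bar [301. 142.] 0.93 [588. 300.]
timer [202. 242.] 0.6 [364. 523.]
vial_1 [272. 278.] 0.69 [283. 367.]
vial_1 [315. 280.] 0.44 [277. 273.]
vial_2 [272. 278.] 0.69 [283. 367.]
vial_2 [315. 280.] 0.44 [277. 273.]
beaker_2 [439. 220.] 0.67 [406.  -8.]
[[ 9.25746627e-01  3.78144392e-01  1.86267900e-05]
 [ 3.78144393e-01 -9.25746626e-01 -4.15141291e-05]
 [ 1.54535285e-06  4.54751812e-05 -9.99999999e-01]] [ 236.35617816 -578.57665624  231.32886819]
```

Run:
```python
from h import *
i=cv2.imread("pics/top0.png"); cv2.imwrite("pics/t1.png",cv2.resize(i[90:300,180:460],None,fx=2.85,fy=2.85,interpolation=cv2.INTER_CUBIC))
i=cv2.imread("pics/scene0.png"); cv2.imwrite("pics/s1.png",cv2.resize(i[130:330,170:450],None,fx=2.85,fy=2.85,interpolation=cv2.INTER_CUBIC))
```

```text
(no output)
```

View pics/t1.png

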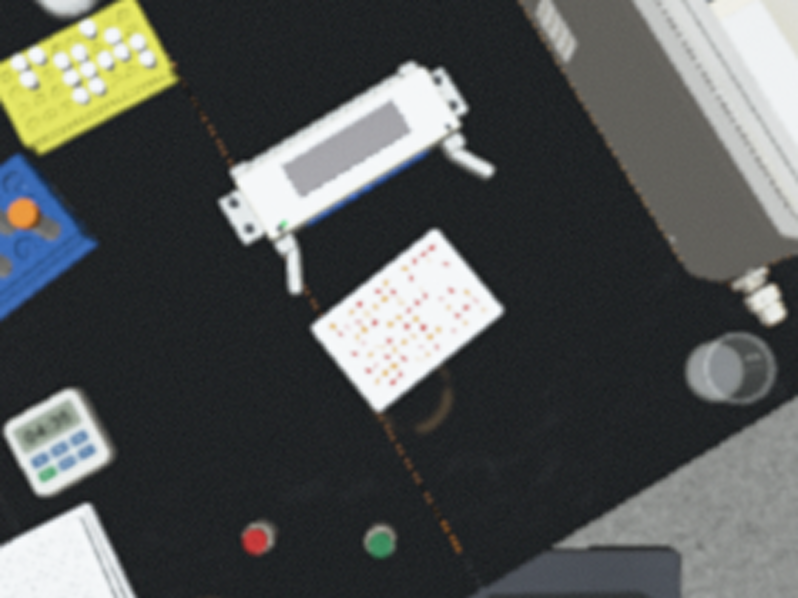

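View pics/s1.png

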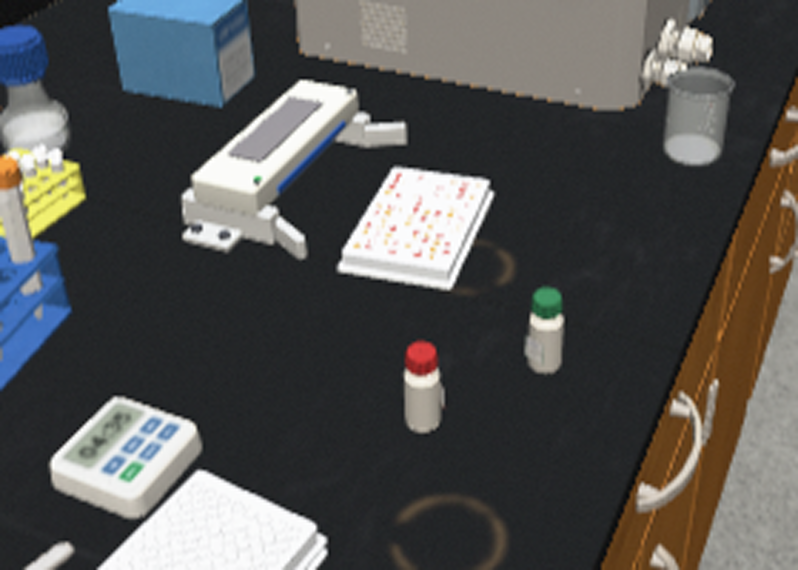

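The pictures show the plate at crop (405,320), in front of the bridge and slightly rotated. The bridge's flared wall tips are at (295,290) and (492,170). The vials at (257,538) and (380,540), the timer and the beaker are all clear of the lane. Next I'll fit the poses.

```bash
cat >> h.py <<'E'
from scipy.optimize import least_squares
def plate_pose(c,z=15.,conf=False):
    m=models.trace("microplate_1",c["name"])[0]
    g=m["region"].astype(np.uint8)
    k=max(cv2.findContours(g,0,1)[0],key=cv2.contourArea)
    return cv2.boxPoints(cv2.minAreaRect(k)),m["confidence"]
def cap(n): c=capture(n); c["name"]=n; return c
def fitbox(c,reg,x0):
    # plate silhouette fit by rendering the hull
    def sil(p):
        ca,sa=np.cos(p[2]),np.sin(p[2])
        P=[proj(c,(p[0]+ca*a-sa*b,p[1]+sa*a+ca*b,z)) for a in(-42.5,42.5) for b in(-64,64) for z in(0,15)]
        im=np.zeros((1600,2560),np.uint8); cv2.fillConvexPoly(im,cv2.convexHull(np.round((np.array(P)+.5)*4).astype(np.int32)),255)
        return cv2.resize(im,(640,400),interpolation=cv2.INTER_AREA)/255.
    from scipy.optimize import minimize
    f=lambda p:np.abs(sil((p[0],p[1],p[2]/100))-reg).sum()
    s=minimize(f,[x0[0],x0[1],x0[2]*100],method="Nelder-Mead",options=dict(initial_simplex=[[x0[0]+a,x0[1]+b,x0[2]*100+d] for a,b,d in((0,0,0),(8,0,0),(0,8,0),(0,0,10))],maxfev=250))
    return s.x*[1,1,.01],s.fun
E
python3 - <<'E'
from h import *
c=cap("top"); f=lambda x,y:(180+x/2.85,90+y/2.85)
L=ray(c,f(295,288),18);Rr=ray(c,f(491,172),18)
fl=ray(c,f(275,240),49);fr=ray(c,f(462,125),49);bl=ray(c,f(232,170),49)
print("tips",L,Rr,(L+Rr)/2,np.linalg.norm(L-Rr)); print("deck",fl,fr,bl)
d=L-Rr;print("yaw tips",np.arctan2(-d[0],d[1])); d=fl-fr;print("yaw deck",np.arctan2(-d[0],d[1]),np.linalg.norm(d))
for n in("top","scene"):
    c=cap(n); m=models.trace("microplate_1",n)[0]
    print(n,m["confidence"],fitbox(c,m["region"].astype(float),(447,254,.5)))
    b=models.trace("scanner_bridge",n)[0]; k=b["region"].astype(np.uint8); print(b["confidence"],k.sum(),cv2.boundingRect(k))
    cv2.imwrite(f"pics/m_{n}.png",k*255)
E
```

```text
tips [474.07964556 339.74652156  18.        ] [564.05575876 185.42740239  18.        ] [519.06770216 262.58696197  18.        ] 178.63395950402943
deck [506.92983604 352.2596383   49.        ] [593.73648561 209.98446001  49.        ] [560.74244561 384.54741222  49.        ]
yaw tips 0.5278647197200614
yaw deck 0.5478362647470847 166.66619563691268
top 0.89 (array([451.03965192, 255.51075008,   0.66586059]), np.float64(142.34509803921569))
0.92 2733 (257, 113, 95, 79)
scene 0.81 (array([449.23488045, 252.8089226 ,   0.67717879]), np.float64(127.10980392156863))
0.82 2183 (234, 158, 79, 63)
```

Run:
```python
from h import *
S=[]
for n in("top","scene"):
    c=cap(n); im=c["img"][:,:,::-1].copy(); 
    if n=="top": cv2.imwrite("pics/top_full.png",im)
    y=.54;O=np.array([566.5,291,0]);A=np.array([[np.cos(y),-np.sin(y),0],[np.sin(y),np.cos(y),0],[0,0,1]])
    sc=4 if n=="top" else 5
    x0,y0=(240,90) if n=="top" else (220,140)
    b=cv2.resize(im[y0:y0+ (130 if sc==4 else 104),x0:x0+(130 if sc==4 else 160)],None,fx=sc,fy=sc,interpolation=cv2.INTER_CUBIC)
    def pl(P,col):
        q=np.array([(proj(c,O+A@np.array(p,float))-[x0,y0]+.5)*sc for p in P]).astype(np.int32); cv2.polylines(b,[q],False,col,1)
    pl([(-18,-83,49),(-18,83,49),(38,83,49),(38,-83,49),(-18,-83,49)],(0,0,255))
    pl([(-28,70,18),(-57,86.5,18)],(0,255,0));pl([(-28,-70,18),(-57,-86.5,18)],(0,255,0))
    pl([(x,yy,0) for x,yy in((0,105),(0,-105))],(255,0,255))
    cv2.imwrite(f"pics/ov_{n}.png",b); S.append(b)
a,b=S; h=max(a.shape[0],b.shape[0]); P=np.zeros((h,a.shape[1]+b.shape[1],3),np.uint8);P[:a.shape[0],:a.shape[1]]=a;P[:b.shape[0],a.shape[1]:]=b
f=min(1,800/P.shape[1]); 
s=cv2.imread("pics/scene0.png");
cv2.imwrite("pics/ov.png",a)
```

```text
(no output)
```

View pics/ov.png

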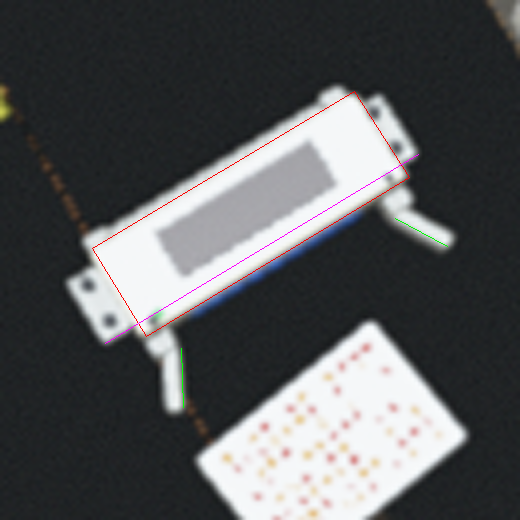

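View pics/ov_scene.png

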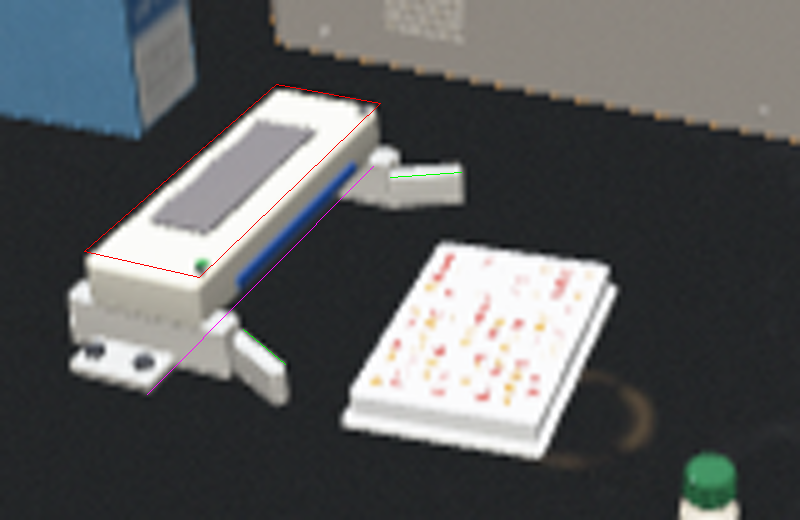

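View pics/scene0.png

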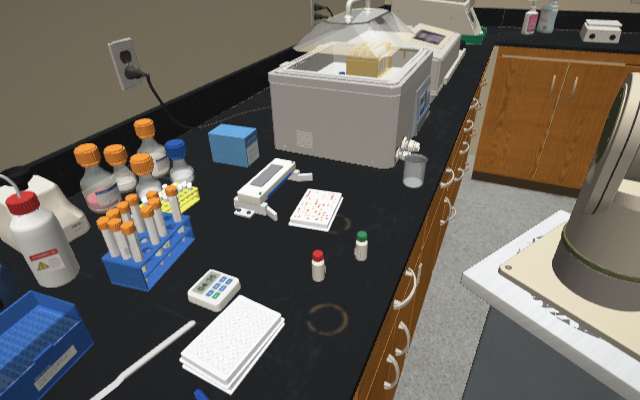

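The overlay fits: the deck corners and flared walls line up to about 2–3 mm, so the bridge origin is about (566,291) with yaw 0.54. The plate is about 28 mm left and 0.13 rad off. The tall water bath to the right has to be passed high and close to the base.

Plan: push the plate's left end sideways with half-open fingers to centre and square it, then push it in from behind.

Emit:
play_rows(targets=[{"tx":20,"ty":-20,"tz":-20,"az":-0.05,"gripper":0},{"tx":50,"ty":-50,"tz":-45,"az":-0.15,"gripper":0},{"tx":85,"ty":-80,"tz":-70,"az":-0.25,"gripper":0},{"tx":120,"ty":-112,"tz":-100,"az":-0.35,"gripper":0},{"tx":155,"ty":-145,"tz":-100,"az":-0.45,"gripper":0},{"tx":190,"ty":-180,"tz":-100,"az":-0.55,"gripper":0},{"tx":225,"ty":-213,"tz":-100,"az":-0.65,"gripper":0},{"tx":260,"ty":-246,"tz":-100,"az":-0.75,"gripper":0},{"tx":295,"ty":-280,"tz":-100,"az":-0.82,"gripper":0},{"tx":325,"ty":-308,"tz":-100,"az":-0.86,"gripper":0},{"tx":342,"ty":-324,"tz":-100,"az":-0.86,"gripper":0},{"tx":342,"ty":-324,"tz":-100,"az":-0.86,"gripper":0}])

```text
invalid input
```

Emit:
play_rows(newtons=20, targets=[{"tx":20,"ty":-20,"tz":-20,"ax":0,"ay":0,"az":-0.05,"gripper":0},{"tx":50,"ty":-50,"tz":-45,"ax":0,"ay":0,"az":-0.15,"gripper":0},{"tx":85,"ty":-80,"tz":-70,"ax":0,"ay":0,"az":-0.25,"gripper":0},{"tx":120,"ty":-112,"tz":-100,"ax":0,"ay":0,"az":-0.35,"gripper":0},{"tx":155,"ty":-145,"tz":-100,"ax":0,"ay":0,"az":-0.45,"gripper":0},{"tx":190,"ty":-180,"tz":-100,"ax":0,"ay":0,"az":-0.55,"gripper":0},{"tx":225,"ty":-213,"tz":-100,"ax":0,"ay":0,"az":-0.65,"gripper":0},{"tx":260,"ty":-246,"tz":-100,"ax":0,"ay":0,"az":-0.75,"gripper":0},{"tx":295,"ty":-280,"tz":-100,"ax":0,"ay":0,"az":-0.82,"gripper":0},{"tx":325,"ty":-308,"tz":-100,"ax":0,"ay":0,"az":-0.86,"gripper":0},{"tx":342,"ty":-324,"tz":-100,"ax":0,"ay":0,"az":-0.86,"gripper":0}])

```text
time_s: 2.45
position: [431.6, -145.6, 331.8]
tool_rot: [[0.312, 0.95, 0.001], [0.95, -0.312, -0.0], [-0.0, 0.001, -1.0]]
wrist_force: [0.7, -0.7, -0.2]
finger_gap: 42.7
grasp_force: 0.0
```

Emit:
play_rows(newtons=20, targets=[{"tx":25,"ty":-10,"tz":0,"ax":0,"ay":0,"az":-0.05,"gripper":0},{"tx":65,"ty":-27,"tz":0,"ax":0,"ay":0,"az":-0.13,"gripper":0},{"tx":110,"ty":-45,"tz":0,"ax":0,"ay":0,"az":-0.22,"gripper":0},{"tx":155,"ty":-64,"tz":0,"ax":0,"ay":0,"az":-0.31,"gripper":0},{"tx":200,"ty":-82,"tz":0,"ax":0,"ay":0,"az":-0.4,"gripper":0},{"tx":245,"ty":-100,"tz":0,"ax":0,"ay":0,"az":-0.49,"gripper":0},{"tx":290,"ty":-119,"tz":15,"ax":0,"ay":0,"az":-0.58,"gripper":0},{"tx":335,"ty":-137,"tz":35,"ax":0,"ay":0,"az":-0.67,"gripper":0},{"tx":378,"ty":-155,"tz":60,"ax":0,"ay":0,"az":-0.75,"gripper":0},{"tx":415,"ty":-170,"tz":90,"ax":0,"ay":0,"az":-0.82,"gripper":0},{"tx":440,"ty":-180,"tz":120,"ax":0,"ay":0,"az":-0.856,"gripper":0},{"tx":446,"ty":-183,"tz":150,"ax":0,"ay":0,"az":-0.856,"gripper":0}])

```text
time_s: 3.65
position: [396.3, 334.9, 179.8]
tool_rot: [[-0.515, 0.857, -0.001], [0.857, 0.515, 0.001], [0.002, -0.0, -1.0]]
wrist_force: [-0.1, -0.2, -0.4]
finger_gap: 42.5
grasp_force: 0.0
```

Emit:
play_rows(newtons=20, targets=[{"tx":0,"ty":0,"tz":25,"ax":0,"ay":0,"az":0,"gripper":0},{"tx":0,"ty":0,"tz":60,"ax":0,"ay":0,"az":0,"gripper":0},{"tx":0,"ty":0,"tz":100,"ax":0,"ay":0,"az":0,"gripper":0},{"tx":0,"ty":0,"tz":135,"ax":0,"ay":0,"az":0,"gripper":0},{"tx":0,"ty":0,"tz":155,"ax":0,"ay":0,"az":0,"gripper":0},{"tx":0,"ty":0,"tz":166,"ax":0,"ay":0,"az":0,"gripper":0},{"tx":0,"ty":0,"tz":170,"ax":0,"ay":0,"az":0,"gripper":0},{"tx":0,"ty":0,"tz":172,"ax":0,"ay":0,"az":0,"gripper":0},{"tx":0,"ty":0,"tz":172,"ax":0,"ay":0,"az":0,"gripper":0}])

```text
time_s: 4.55
position: [399.0, 331.9, 10.1]
tool_rot: [[-0.508, 0.861, 0.001], [0.861, 0.508, 0.0], [-0.0, 0.001, -1.0]]
wrist_force: [0.1, -0.3, 0.1]
finger_gap: 42.6
grasp_force: 0.0
```

Run:
```python
from h import *
c=cap("scene"); cv2.imwrite("pics/s2.png",cv2.resize(c["img"][130:290,220:420,::-1],None,fx=3.8,fy=3.7,interpolation=cv2.INTER_CUBIC))
print(get_state()["position"],proj(c,get_state()["position"]))
```

```text
[399.05964513 331.98316168  10.22353713] [298.16968083 232.42256138]
```

View pics/s2.png

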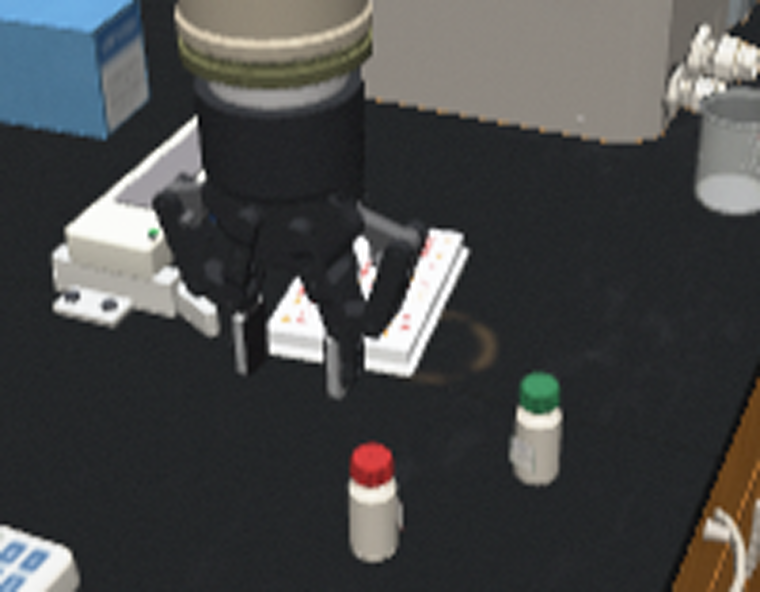

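The fingertips stand just above the worktop, left of the plate's end, around (290,385). The vials are clear. I'll lower a little and begin the sideways push.

Emit:
play_rows(newtons=20, targets=[{"tx":0,"ty":-3,"tz":3,"ax":0,"ay":0,"az":0,"gripper":0},{"tx":-4,"ty":-6,"tz":4,"ax":0,"ay":0,"az":0,"gripper":0},{"tx":-8,"ty":-6,"tz":4,"ax":0,"ay":0,"az":0,"gripper":0},{"tx":-12,"ty":-6,"tz":4,"ax":0,"ay":0,"az":0,"gripper":0},{"tx":-15,"ty":-6,"tz":4,"ax":0,"ay":0,"az":0,"gripper":0},{"tx":-18,"ty":-6,"tz":4,"ax":0,"ay":0,"az":0,"gripper":0},{"tx":-21,"ty":-6,"tz":4,"ax":0,"ay":0,"az":0,"gripper":0},{"tx":-24,"ty":-6,"tz":4,"ax":0,"ay":0,"az":0,"gripper":0},{"tx":-27,"ty":-6,"tz":4,"ax":0,"ay":0,"az":0,"gripper":0},{"tx":-30,"ty":-6,"tz":4,"ax":0,"ay":0,"az":0,"gripper":0},{"tx":-33,"ty":-6,"tz":4,"ax":0,"ay":0,"az":0,"gripper":0},{"tx":-36,"ty":-6,"tz":4,"ax":0,"ay":0,"az":0,"gripper":0}])

```text
time_s: 5.8
position: [411.8, 297.4, 5.3]
tool_rot: [[-0.508, 0.861, 0.0], [0.861, 0.508, -0.0], [-0.0, 0.0, -1.0]]
wrist_force: [0.0, 0.5, 0.3]
finger_gap: 42.8
grasp_force: 0.2
```

```bash
cat >> h.py <<'E'
def br(p,yaw=.54): 
    d=np.array(p[:2])-[566.5,291]; return np.array([np.cos(yaw)*d[0]+np.sin(yaw)*d[1],-np.sin(yaw)*d[0]+np.cos(yaw)*d[1]])
E
python3 - <<'E'
from h import *
c=cap("top"); save(c,"t3"); cv2.imwrite("pics/t3c.png",cv2.resize(c["img"][110:260,230:430,::-1],None,fx=3.8,fy=3.8,interpolation=cv2.INTER_CUBIC))
s=get_state();print(br(s["position"]),s["position"],s["wrist_force"])
E
```

```text
[-129.43609079   84.4600133 ] [412.05760855 296.89433374   5.20495054] [ 0.05931467 -0.04255333  0.50753258]
```

View pics/t3c.png

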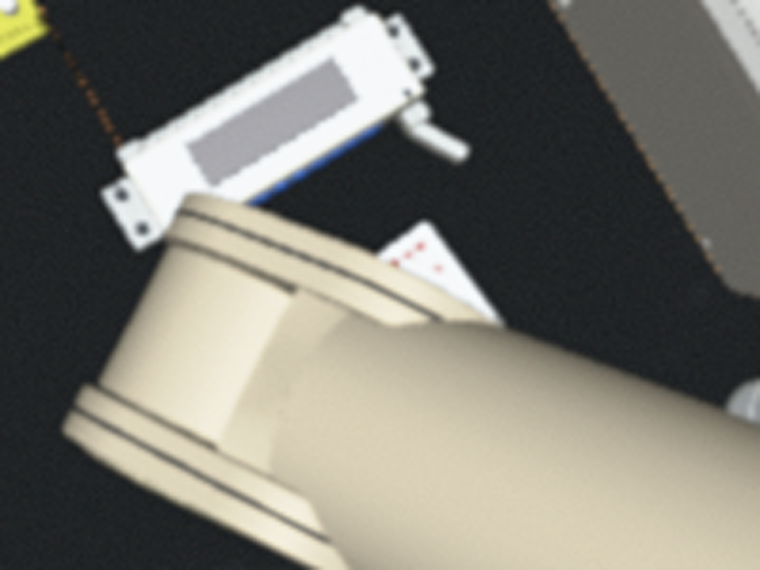

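The arm hides most of the plate; its right corner shows at about (425,225). I'll finish the stroke to the centre, back off, rise and look.

Emit:
play_rows(newtons=20, targets=[{"tx":-3,"ty":0,"tz":0,"ax":0,"ay":0,"az":0,"gripper":0},{"tx":-6,"ty":0,"tz":0,"ax":0,"ay":0,"az":0,"gripper":0},{"tx":-8,"ty":0,"tz":0,"ax":0,"ay":0,"az":0,"gripper":0},{"tx":-9,"ty":0,"tz":0,"ax":0,"ay":0,"az":0,"gripper":0},{"tx":-9,"ty":0,"tz":0,"ax":0,"ay":0,"az":0,"gripper":0},{"tx":0,"ty":0,"tz":0,"ax":0,"ay":0,"az":0,"gripper":0},{"tx":20,"ty":0,"tz":0,"ax":0,"ay":0,"az":0,"gripper":0},{"tx":20,"ty":0,"tz":-25,"ax":0,"ay":0,"az":0,"gripper":0},{"tx":20,"ty":-20,"tz":-65,"ax":0,"ay":0,"az":0,"gripper":0},{"tx":20,"ty":-50,"tz":-110,"ax":0,"ay":0,"az":0.1,"gripper":0},{"tx":20,"ty":-80,"tz":-150,"ax":0,"ay":0,"az":0.2,"gripper":0},{"tx":20,"ty":-100,"tz":-180,"ax":0,"ay":0,"az":0.3,"gripper":0}])

```text
time_s: 7.05
position: [319.2, 266.3, 178.4]
tool_rot: [[-0.252, 0.968, -0.001], [0.968, 0.252, -0.002], [-0.001, -0.001, -1.0]]
wrist_force: [-0.0, -1.6, 0.7]
finger_gap: 42.8
grasp_force: 0.0
```

Run:
```python
from h import *
s=get_state();print(br(s["position"]),s["position"],s["time_s"]);print(s["tool_rot"])
for n in("scene","top"):
    c=cap(n); save(c,n+"4"); m=models.trace("microplate_1",n)
    if m:
        p,e=fitbox(c,m[0]["region"].astype(float),(436,230,.54)); print(n,m[0]["confidence"],m[0]["region"].sum(),p,e,br(p),p[2]-.54)
```

```text
[-224.86071407  105.95581184] [319.15931705 266.27023344 178.42226216] 7.05
[[-2.52434438e-01  9.67613657e-01 -8.15912167e-04]
 [ 9.67612878e-01  2.52432771e-01 -1.73633660e-03]
 [-1.47414004e-03 -1.22779827e-03 -9.99998160e-01]]
scene 0.82 1487 [459.27850363 224.77877154   0.59572055] 133.6235294117647 [-126.01152523   -1.67209218] 0.055720552379446175
top 0.64 2118 [459.20690705 229.10266909   0.56342049] 120.05882352941177 [-123.84986288    2.07336267] 0.023420492257236303
```

The side push worked: the plate is now at about (-125, 0) in bridge axes, within about 0.04 rad of square. Next I'll turn and go behind it.

Emit:
play_rows(newtons=20, targets=[{"tx":-10,"ty":6,"tz":0,"ax":0,"ay":0,"az":0.1,"gripper":0.6},{"tx":-20,"ty":12,"tz":0,"ax":0,"ay":0,"az":0.22,"gripper":0.6},{"tx":-30,"ty":18,"tz":0,"ax":0,"ay":0,"az":0.35,"gripper":0.6},{"tx":-40,"ty":24,"tz":0,"ax":0,"ay":0,"az":0.48,"gripper":0.6},{"tx":-50,"ty":31,"tz":0,"ax":0,"ay":0,"az":0.61,"gripper":0.6},{"tx":-60,"ty":38,"tz":0,"ax":0,"ay":0,"az":0.74,"gripper":0.6},{"tx":-70,"ty":45,"tz":0,"ax":0,"ay":0,"az":0.87,"gripper":0.6},{"tx":-80,"ty":51,"tz":10,"ax":0,"ay":0,"az":1.0,"gripper":0.6},{"tx":-90,"ty":57,"tz":25,"ax":0,"ay":0,"az":1.12,"gripper":0.6},{"tx":-93,"ty":58.5,"tz":45,"ax":0,"ay":0,"az":1.22,"gripper":0.6},{"tx":-93,"ty":58.5,"tz":65,"ax":0,"ay":0,"az":1.286,"gripper":0.6},{"tx":-93,"ty":58.5,"tz":80,"ax":0,"ay":0,"az":1.286,"gripper":0.6}])

```text
time_s: 8.45
position: [399.8, 190.8, 94.5]
tool_rot: [[0.857, 0.515, -0.006], [0.515, -0.857, -0.0], [-0.005, -0.003, -1.0]]
wrist_force: [0.6, 0.0, 1.1]
finger_gap: 68.3
grasp_force: 0.0
```

Run:
```python
from h import *
s=get_state();print(br(s["position"]),s["position"],s["time_s"],s["joint_positions"]);print(s["tool_rot"])
```

```text
[-194.52332706   -0.21125099] [399.76426539 190.80736453  94.49992136] 8.45 [ 0.43089703  0.18808448 -1.02831886  2.03426397  0.18533536  1.02227046
 -1.71763194]
[[ 8.57199675e-01  5.14950693e-01 -5.87384782e-03]
 [ 5.14957481e-01 -8.57215624e-01 -4.07655548e-04]
 [-5.24507663e-03 -2.67533967e-03 -9.99982666e-01]]
```

Emit:
play_rows(newtons=20, targets=[{"tx":0,"ty":0,"tz":20,"ax":0,"ay":0,"az":0,"gripper":0.6},{"tx":0,"ty":0,"tz":45,"ax":0,"ay":0,"az":0,"gripper":0.6},{"tx":0,"ty":0,"tz":65,"ax":0,"ay":0,"az":0,"gripper":0.6},{"tx":0,"ty":0,"tz":78,"ax":0,"ay":0,"az":0,"gripper":0.6},{"tx":0,"ty":0,"tz":85,"ax":0,"ay":0,"az":0,"gripper":0.6},{"tx":0,"ty":0,"tz":89,"ax":0,"ay":0,"az":0,"gripper":0.6},{"tx":0,"ty":0,"tz":90,"ax":0,"ay":0,"az":0,"gripper":0.6},{"tx":0,"ty":0,"tz":90,"ax":0,"ay":0,"az":0,"gripper":0.6}])

```text
time_s: 9.25
position: [401.2, 190.5, 7.8]
tool_rot: [[0.857, 0.516, -0.0], [0.516, -0.857, -0.002], [-0.001, 0.001, -1.0]]
wrist_force: [-0.3, 0.6, -0.2]
finger_gap: 68.2
grasp_force: 0.0
```

Run:
```python
from h import *
s=get_state();print(br(s["position"]),s["position"],s["time_s"],s["wrist_force"]);print(s["tool_rot"][0])
c=cap("scene"); m=models.trace("microplate_1","scene")
p,e=fitbox(c,m[0]["region"].astype(float),(458,227,.56)); print(p,br(p),e)
cv2.imwrite("pics/s5.png",cv2.resize(c["img"][130:290,220:420,::-1],None,fx=3.8,fy=3.7,interpolation=cv2.INTER_CUBIC))
```

```text
[-193.50824441   -1.22083   ] [401.1539715  190.46333038   7.80711975] 9.25 [-0.33570563  0.60525474 -0.23153654]
[ 8.56637562e-01  5.15918559e-01 -3.57246009e-04]
[460.50401238 225.32830308   0.62408529] [-124.67786179   -1.83083236] 307.8588235294118
```

View pics/s5.png

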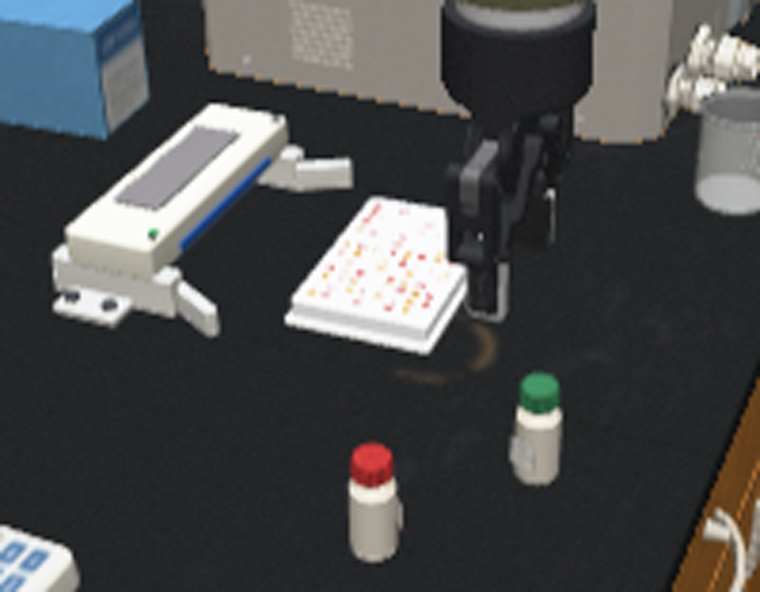

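The fingertips are just behind the plate's near long side, at about (485,310) in the view, and everything else is clear. I'll start the forward push.

Emit:
play_rows(newtons=20, targets=[{"tx":3,"ty":0,"tz":2,"ax":0,"ay":0,"az":0,"gripper":0.6},{"tx":7,"ty":0,"tz":3,"ax":0,"ay":0,"az":0,"gripper":0.6},{"tx":11,"ty":0,"tz":3,"ax":0,"ay":0,"az":0,"gripper":0.6},{"tx":15,"ty":0,"tz":3,"ax":0,"ay":0,"az":0,"gripper":0.6},{"tx":19,"ty":0,"tz":3,"ax":0,"ay":0,"az":0,"gripper":0.6},{"tx":23,"ty":0,"tz":3,"ax":0,"ay":0,"az":0,"gripper":0.6},{"tx":28,"ty":0,"tz":3,"ax":0,"ay":0,"az":0,"gripper":0.6},{"tx":33,"ty":0,"tz":3,"ax":0,"ay":0,"az":0,"gripper":0.6},{"tx":38,"ty":0,"tz":3,"ax":0,"ay":0,"az":0,"gripper":0.6},{"tx":43,"ty":0,"tz":3,"ax":0,"ay":0,"az":0,"gripper":0.6},{"tx":48,"ty":0,"tz":3,"ax":0,"ay":0,"az":0,"gripper":0.6},{"tx":52,"ty":0,"tz":3,"ax":0,"ay":0,"az":0,"gripper":0.6}])

```text
time_s: 10.55
position: [446.0, 217.2, 4.7]
tool_rot: [[0.857, 0.516, -0.0], [0.516, -0.857, -0.002], [-0.001, 0.001, -1.0]]
wrist_force: [-1.7, -0.5, 0.4]
finger_gap: 68.2
grasp_force: 0.7
```

Run:
```python
from h import *
s=get_state();print(br(s["position"]),s["position"],s["time_s"],s["wrist_force"]);print(s["tool_rot"][0])
c=cap("scene")
cv2.imwrite("pics/s6.png",cv2.resize(c["img"][150:250,220:380,::-1],None,fx=5,fy=5,interpolation=cv2.INTER_CUBIC))
```

```text
[-141.23547683   -1.33437101] [446.04715357 217.24125647   4.69549995] 10.55 [-1.71877844 -0.54096534  0.42454461]
[ 8.56788671e-01  5.15667660e-01 -1.94955215e-04]
```

View pics/s6.png

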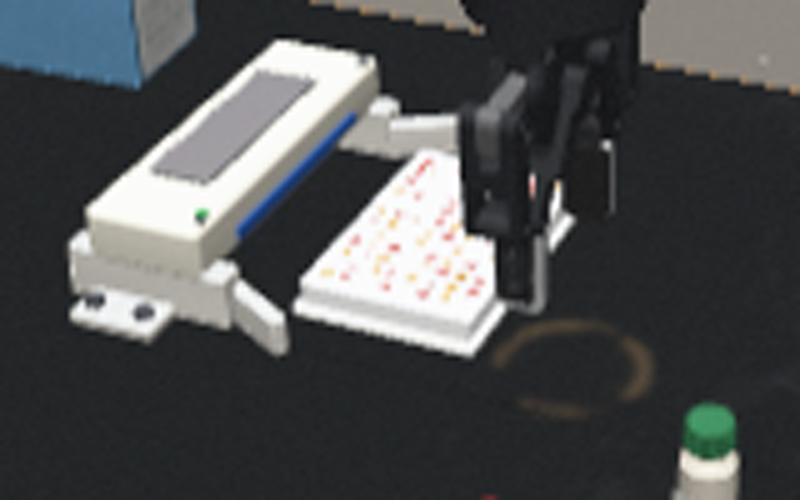

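The plate is square to the fingers and entering the mouth between the flared walls, with the wall tip at (285,350) and the plate corner at (298,310). I'll go on while watching the force.

Emit:
play_rows(newtons=20, targets=[{"tx":3,"ty":0,"tz":0,"ax":0,"ay":0,"az":0,"gripper":0.6},{"tx":7,"ty":0,"tz":0,"ax":0,"ay":0,"az":0,"gripper":0.6},{"tx":11,"ty":0,"tz":0,"ax":0,"ay":0,"az":0,"gripper":0.6},{"tx":15,"ty":0,"tz":0,"ax":0,"ay":0,"az":0,"gripper":0.6},{"tx":18,"ty":0,"tz":0,"ax":0,"ay":0,"az":0,"gripper":0.6},{"tx":21,"ty":0,"tz":0,"ax":0,"ay":0,"az":0,"gripper":0.6},{"tx":24,"ty":0,"tz":0,"ax":0,"ay":0,"az":0,"gripper":0.6},{"tx":27,"ty":0,"tz":0,"ax":0,"ay":0,"az":0,"gripper":0.6},{"tx":30,"ty":0,"tz":0,"ax":0,"ay":0,"az":0,"gripper":0.6}])

```text
time_s: 11.5
position: [471.6, 232.5, 4.7]
tool_rot: [[0.857, 0.516, -0.0], [0.516, -0.857, -0.002], [-0.001, 0.002, -1.0]]
wrist_force: [-0.2, -0.1, 1.7]
finger_gap: 68.2
grasp_force: 0.8
```

Run:
```python
from h import *
s=get_state();print(br(s["position"]),s["position"],s["time_s"],s["wrist_force"],s["moment"])
for n,x in(("scene",0),("top",0)):
    c=cap(n); m=models.trace("microplate_1",n)
    if m: print(n,m[0]["confidence"],m[0]["region"].sum()); save(c,n+"7")
```

```text
[-111.48146225   -1.32992128] [471.56514242 232.54268283   4.6767039 ] 11.5 [-0.15553169 -0.08323224  1.69319308] [-0.10184336  0.16363878 -0.01955395]
scene 0.75 952
top 0.61 334
```

Emit:
play_rows(newtons=20, targets=[{"tx":3,"ty":0,"tz":0,"ax":0,"ay":0,"az":0,"gripper":0.6},{"tx":6,"ty":0,"tz":0,"ax":0,"ay":0,"az":0,"gripper":0.6},{"tx":9,"ty":0,"tz":0,"ax":0,"ay":0,"az":0,"gripper":0.6},{"tx":12,"ty":0,"tz":0,"ax":0,"ay":0,"az":0,"gripper":0.6},{"tx":15,"ty":0,"tz":0,"ax":0,"ay":0,"az":0,"gripper":0.6},{"tx":18,"ty":0,"tz":0,"ax":0,"ay":0,"az":0,"gripper":0.6},{"tx":21,"ty":0,"tz":0,"ax":0,"ay":0,"az":0,"gripper":0.6},{"tx":24,"ty":0,"tz":0,"ax":0,"ay":0,"az":0,"gripper":0.6}])

```text
time_s: 12.5
position: [492.1, 245.0, 4.6]
tool_rot: [[0.857, 0.516, -0.0], [0.516, -0.857, -0.002], [-0.001, 0.002, -1.0]]
wrist_force: [-0.3, 0.2, 0.5]
finger_gap: 68.2
grasp_force: 0.2
```

Emit:
play_rows(newtons=20, targets=[{"tx":3,"ty":0,"tz":0,"ax":0,"ay":0,"az":0,"gripper":0.6},{"tx":6,"ty":0,"tz":0,"ax":0,"ay":0,"az":0,"gripper":0.6},{"tx":9,"ty":0,"tz":0,"ax":0,"ay":0,"az":0,"gripper":0.6},{"tx":12,"ty":0,"tz":0,"ax":0,"ay":0,"az":0,"gripper":0.6},{"tx":15,"ty":0,"tz":0,"ax":0,"ay":0,"az":0,"gripper":0.6},{"tx":18,"ty":0,"tz":0,"ax":0,"ay":0,"az":0,"gripper":0.6},{"tx":20,"ty":0,"tz":0,"ax":0,"ay":0,"az":0,"gripper":0.6},{"tx":22,"ty":0,"tz":0,"ax":0,"ay":0,"az":0,"gripper":0.6}])

```text
time_s: 13.3
position: [510.9, 256.2, 4.6]
tool_rot: [[0.857, 0.516, -0.0], [0.516, -0.857, -0.002], [-0.001, 0.002, -1.0]]
wrist_force: [-0.2, -0.4, 0.7]
finger_gap: 68.2
grasp_force: 0.4
```

Emit:
play_rows(newtons=20, targets=[{"tx":1.5,"ty":0,"tz":0,"ax":0,"ay":0,"az":0,"gripper":0.6},{"tx":3,"ty":0,"tz":0,"ax":0,"ay":0,"az":0,"gripper":0.6},{"tx":4.5,"ty":0,"tz":0,"ax":0,"ay":0,"az":0,"gripper":0.6},{"tx":6,"ty":0,"tz":0,"ax":0,"ay":0,"az":0,"gripper":0.6},{"tx":7,"ty":0,"tz":0,"ax":0,"ay":0,"az":0,"gripper":0.6},{"tx":8,"ty":0,"tz":0,"ax":0,"ay":0,"az":0,"gripper":0.6}])

```text
time_s: 13.9
position: [517.7, 260.3, 4.6]
tool_rot: [[0.857, 0.516, -0.0], [0.516, -0.857, -0.002], [-0.001, 0.002, -1.0]]
wrist_force: [-0.2, -0.6, 1.2]
finger_gap: 68.2
grasp_force: 0.4
```

Emit:
play_rows(newtons=20, targets=[{"tx":1,"ty":0,"tz":0,"ax":0,"ay":0,"az":0,"gripper":0.6},{"tx":2,"ty":0,"tz":0,"ax":0,"ay":0,"az":0,"gripper":0.6},{"tx":2,"ty":0,"tz":0,"ax":0,"ay":0,"az":0,"gripper":0.6}])

```text
time_s: 14.2
position: [519.5, 261.4, 4.6]
tool_rot: [[0.857, 0.516, -0.0], [0.516, -0.857, -0.002], [-0.001, 0.002, -1.0]]
wrist_force: [-0.3, -0.0, -0.2]
finger_gap: 68.4
grasp_force: 0.2
```

Emit:
play_rows(newtons=20, targets=[{"tx":1,"ty":0,"tz":0,"ax":0,"ay":0,"az":0,"gripper":0.6},{"tx":2,"ty":0,"tz":0,"ax":0,"ay":0,"az":0,"gripper":0.6},{"tx":2,"ty":0,"tz":0,"ax":0,"ay":0,"az":0,"gripper":0.6}])

```text
time_s: 14.5
position: [521.1, 262.4, 4.6]
tool_rot: [[0.857, 0.516, -0.0], [0.516, -0.857, -0.002], [-0.001, 0.002, -1.0]]
wrist_force: [-0.5, -0.6, -0.1]
finger_gap: 67.8
grasp_force: 0.3
```

Emit:
play_rows(newtons=20, targets=[{"tx":1,"ty":0,"tz":0,"ax":0,"ay":0,"az":0,"gripper":0.6},{"tx":1,"ty":0,"tz":0,"ax":0,"ay":0,"az":0,"gripper":0.6}])

```text
time_s: 14.7
position: [521.5, 262.5, 4.5]
tool_rot: [[0.857, 0.516, -0.001], [0.516, -0.857, -0.003], [-0.002, 0.002, -1.0]]
wrist_force: [-3.4, -3.1, 3.5]
finger_gap: 68.3
grasp_force: 2.6
```

Emit:
play_rows(newtons=20, targets=[{"tx":1,"ty":0,"tz":0,"ax":0,"ay":0,"az":0,"gripper":0.6},{"tx":1,"ty":0,"tz":0,"ax":0,"ay":0,"az":0,"gripper":0.6}])

```text
time_s: 14.9
position: [521.7, 262.6, 4.3]
tool_rot: [[0.857, 0.516, -0.002], [0.516, -0.857, -0.004], [-0.004, 0.002, -1.0]]
wrist_force: [-7.6, -5.1, 5.6]
finger_gap: 68.1
grasp_force: 5.4
```

The force rose to about 9 N at x ≈ -53 mm, right where home was expected. I'll hold briefly and withdraw straight back.

Emit:
play_rows(newtons=20, targets=[{"tx":0.5,"ty":0,"tz":0,"ax":0,"ay":0,"az":0,"gripper":0.6},{"tx":0,"ty":0,"tz":0,"ax":0,"ay":0,"az":0,"gripper":0.6},{"tx":-2,"ty":0,"tz":0,"ax":0,"ay":0,"az":0,"gripper":0.6},{"tx":-8,"ty":0,"tz":0,"ax":0,"ay":0,"az":0,"gripper":0.6},{"tx":-20,"ty":0,"tz":0,"ax":0,"ay":0,"az":0,"gripper":0.6},{"tx":-40,"ty":0,"tz":0,"ax":0,"ay":0,"az":0,"gripper":0.6},{"tx":-65,"ty":0,"tz":-20,"ax":0,"ay":0,"az":0,"gripper":0.6},{"tx":-85,"ty":0,"tz":-55,"ax":0,"ay":0,"az":0,"gripper":0.6},{"tx":-100,"ty":0,"tz":-95,"ax":0,"ay":0,"az":0,"gripper":0.6},{"tx":-110,"ty":0,"tz":-130,"ax":0,"ay":0,"az":0,"gripper":0.6},{"tx":-115,"ty":0,"tz":-160,"ax":0,"ay":0,"az":0,"gripper":0.6},{"tx":-115,"ty":0,"tz":-170,"ax":0,"ay":0,"az":0,"gripper":0.6}])

```text
time_s: 16.1
position: [425.0, 204.8, 177.4]
tool_rot: [[0.857, 0.516, 0.005], [0.516, -0.857, -0.002], [0.003, 0.004, -1.0]]
wrist_force: [0.6, -0.2, -1.3]
finger_gap: 68.4
grasp_force: 0.0
```

Run:
```python
from h import *
P=np.zeros((592,800,3),np.uint8)
for i,(n,x0,y0) in enumerate((("top",250,105),("scene",225,145))):
    c=cap(n); P[:,400*i:400*i+400]=cv2.resize(c["img"][y0:y0+148,x0:x0+100,::-1],(400,592),interpolation=cv2.INTER_CUBIC)
    m=models.trace("microplate_1",n)
    if m:
        ys,xs=np.nonzero(m[0]["region"]); print(n,m[0]["confidence"],len(xs),br(ray(c,m[0]["uv"],15)))
    y=.54; A=np.array([[np.cos(y),-np.sin(y)],[np.sin(y),np.cos(y)]])
    print([((proj(c,list(np.array([566.5,291])+A@[-42.5,b])+[15])-[x0,y0]+.5)*4).round() for b in(64,-64)])
cv2.imwrite("pics/f.png",P)
for q in("timer","vial_1","beaker_2"): print(q,[(r["uv"],round(r["confidence"],2)) for r in models.search_frame(q,"scene")[:2]])
s=get_state();print(s["position"],s["wrist_force"],s["time_s"])
```

```text
top 0.78 665 [-34.73046476   7.53574975]
[array([164., 305.]), array([359., 187.])]
scene 0.88 597 [-32.7201528    8.24334695]
[array([205., 248.]), array([311., 135.])]
timer [([214.6, 291.6], 0.85), ([265.2, 184.6], 0.34)]
vial_1 [([319.9, 264.7], 0.95), ([358.8, 244.5], 0.6)]
beaker_2 [([413.4, 167.6], 0.68), ([319.7, 265.9], 0.37)]
[423.71368928 204.31391954 173.45318669] [ 0.0630833  -0.46031116 -0.28061865] 16.45
```

View pics/f.png

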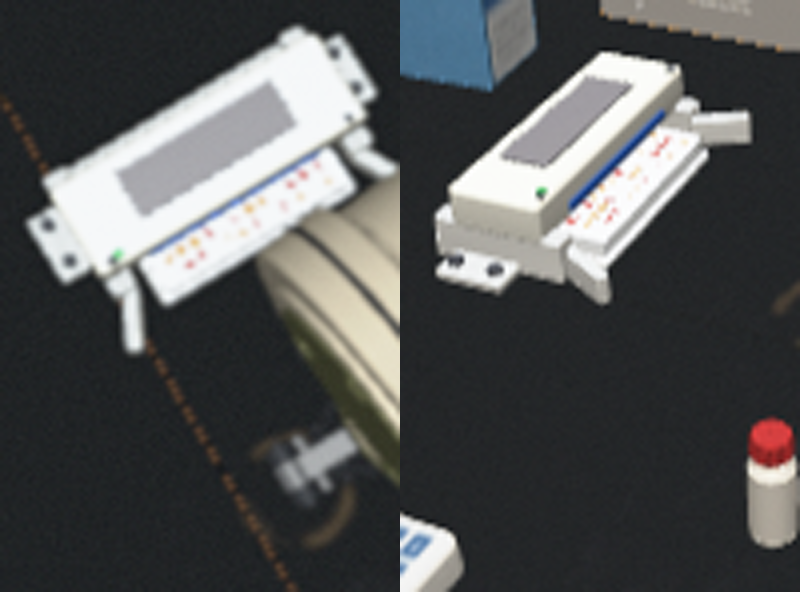

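The plate's near corners are at (163,303) and (357,185), against (164,305) and (359,187) predicted for home. So it is home and square, the bystanders have not moved, and the hand is clear.

```bash
python3 -c "
from cell import bot; print(bot.finish_job())"
```

```text
the job is handed in; nothing more can be done
None
```

The microplate is squarely under the bridge and home against the stop bar (the last picture agrees to about 2 mm), the hand is clear, the timer, vials and beaker stayed put, and the job is handed in; no verdict was returned.

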